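Sort three fired planters onto their own drip dishes

TASK

The three terracotta planters are each standing on the wrong drip dish. Swap them round so that every planter ends upright and flat on the floor of the dish of its own shape, in the middle of it (round on round, square on square, oblong lying the same way as its oblong dish); while you do it, park one planter on the empty wooden bat. The bench is smeared with slip, so never stand a planter on the bare bench; do not drop or knock over the planters, and leave the jar, the bowl and the brush where they are.

Things in the scene. Friction and masses are not known exactly. Their poses are not given: they have to be found in the camera images.
- pot_round: Round terracotta planter, 60 mm in outer diameter, 80 mm high, 0.19 to 0.34 kg; at the start it stands in the square dish. Its walls are 5 mm thick, straight and upright, open at the top. Origin: centre of its underside; z up the pot.
- pot_square: Square terracotta planter, 56 x 56 mm outside, 80 mm high, 0.21 to 0.38 kg; at the start it stands in the oblong dish. Its walls are 5 mm thick, straight and upright, open at the top. Origin: centre of its underside; z up the pot, x and y square to its sides.
- pot_oblong: Oblong terracotta planter, 96 mm long (its x axis) by 48 mm wide (its y axis), 80 mm high, 0.26 to 0.47 kg; at the start it rests across the rim of the round dish, which is too small for it. Its walls are 5 mm thick, straight and upright, open at the top. Origin: centre of its underside; z up the pot.
- dish_round: Round buff stoneware drip dish, 104 mm in outer diameter, 88 mm inside the rim. Heavy, it does not move. Floor 8 mm thick, surrounded by a rim 8 mm wide whose top is 14 mm above the bench. Origin: centre of its underside, on the bench.
- dish_square: Square buff stoneware drip dish, 100 x 100 mm outside, 84 x 84 mm inside the rim; x and y square to its sides. Heavy, it does not move. Floor 8 mm thick, surrounded by a rim 8 mm wide whose top is 14 mm above the bench. Origin: centre of its underside, on the bench.
- dish_oblong: Oblong buff stoneware drip dish, outside 140 mm long (its x axis) by 92 mm wide (its y axis), inside the rim 124 x 76 mm. Heavy, it does not move. Floor 8 mm thick, surrounded by a rim 8 mm wide whose top is 14 mm above the bench. Origin: centre of its underside, on the bench.
- bat: Empty round wooden bat, a flat disc 140 mm in diameter and 18 mm thick, lying on the bench: the free spot. Heavy, it does not move. Origin: centre of its underside, on the bench.
- slip_jar: Bystander: clay-coloured lidded jar, about 76 mm in diameter and 95 mm high, upright on the bench. Origin: centre of its underside.
- water_bowl: Bystander: white bowl, 110 mm across the rim, 50 mm high. Origin: centre of its underside.
- brush: Bystander: brush 200 mm long lying on the bench along its x axis.
Things that resemble listed ones, but are neither listed nor needed, are in the scene too. What is shaped like the dish_square but purple or turquoise is not meant. What is shaped like the pot_square but purple is not meant.

How it is judged:
By the outcome, as a careful person would: the job done as asked, in the order asked, and still so for the second after the job is handed in, with the robot touching nothing.
It also fails if it takes over 109 s, if anything falls off the work surface, if the arm or the gripper's body presses on something with over 40 N, if the wrist force passes 120 N, or if a joint passes its speed limit or range.

ROBOT

A 6-joint arm with a two-finger parallel gripper is mounted at the origin on the work surface. World frame = base frame: x ahead of the robot, y to its left, z up, the work surface at z = 0. Lengths are in m, angles in rad, forces in N, time in s.
With the tool pointing down it reaches from about 0.4 to 0.825 m from the base axis. Payload 7 kg.
Tool frame: the origin (TCP) lies on the centre line of the jaws, within the pads' length; the fingertips stand 22 mm ahead of it and the grasp point (between the pads) lies 3 mm ahead of it; z points along the fingers, y is the line along which they close (so a half turn about z gives the same grasp; the last joint's range is limited). The gripper opens to 88 mm and grips with 3 to 60 N. Pads are 19 mm wide; open, the fingers measure 130 mm over their backs; the gripper's body (78 mm by 193 mm) begins 47 mm behind the grasp point.
Start: joints at [-0.869, 0.359, 0.012, 0, -1.224, -0.288], TCP at [0.271, -0.618, 0.249] pointing down, gripper open.
Joint ranges: [-3.07, 3.07], [-1.43, 2.12], [-1.02, 1.25], [-3.03, 1.67], [-3.05, -0], [-3.03, 3.03]. Speed limits (rad/s): [2.39, 2.39, 3.01, 3.14, 3.14, 3.14].

INTERFACE

Orientations are given as [roll, pitch, yaw] about the fixed x, y, z axes, in that order (R = Rz(yaw) Ry(pitch) Rx(roll)).
In Python, from station import monitor, viewer, order gives the robot as it stands. The module is installed in compiled form; this text tells all that it offers.
- The arm moves only by the tool servo_tool, never from a script. Its argument "targets" is a list of rows, each an object with "angular": the turn, a rotation vector about the tool's x, y, z in degrees, a list of three; "xyz": the shift along the tool's x, y, z in cm, a list of three; "claw": the finger opening in cm, from 0 to 8.76. A call has 1 to 20 rows; each row shifts and turns the commanded pose from where the row before left it, along the tool's axes as they then stand; what a row does not reach is not made up. A row lasts 1/10 s, in which the tool goes at most 50 mm and 8.59 degrees, less where a joint would pass 70% of its speed; a pose out of reach is approached as far as the arm can. A call is refused whole if a number of a shift passes 5 or a number of a turn 8.59, either way. A call with a gripper value outside its range is refused whole. The fingers move at their own pace and stop on an object; "force" is the grip in N (left out, the last holds). Time passes only in rows, so rows that do not move let the fingers close. It gives the time, the measured TCP pose, the force, the opening and the grip force at its end, in the units of the state.
- monitor.get_state(): the state, without advancing time (a new reading comes with each control period).
- viewer.grab_frame(name): name is "scene" or "top"; returns a dict with "color" (420x560x3 uint8, blue, green, red), "fovy" (degrees; the focal length in pixels is half the picture's height over the tangent of half this angle, whatever the lens; pixels are square), "cx", "cy" (the principal point, pixels), "k1" (the pictures are not rectified: a ray, as slopes to the right and down, at radius r is drawn at 1 + k1 r^2 times it, then the intrinsics apply), "R" (3x3) and "t" (3): a world point X has camera coordinates R X + t. Camera axes: x right, y down, z forward; pixel columns grow to the right and rows downward; lengths in m; the calibration is good to about 2 mm. A picture is of the moment at which its call begins. There is no depth.
- order.job_done(): hands the job in; it is judged then, once.
The state is a dict: "t": time; "q": joint angles; "qd": joint speeds; "joint_efforts": joint torques, N m; "eef_pos": TCP position; "ee_rot": TCP orientation; "force": force on the tool from outside, world axes, zero at the start; "moment": the same for the moment, N m; "width": finger opening in m; "gripper_force": force on a finger pad.
Only numpy, scipy, OpenCV 4.12 (cv2) and the standard library are available. Lean on these libraries where they do the work, as an engineer would, in place of code of your own. Each camera call takes 0.05 s, during which the arm holds its last target. There are 200 camera calls.

## Working session

There is one attempt and no reset: what is moved stays moved. The work goes in short steps, Python scripts to look and compute and a tool call to move; the robot and the scene stay as the last step left them, time stands still between calls to the robot, and variables do not carry over. Pictures are saved under pics/ and viewed, at most 14 in all, crops included, and the job is handed in when it is done.

Besides the shell and the picture viewer there is one more tool, called after ">>>" in YAML: its name, and indented under it one key for each argument. servo_tool: Moves the arm, as the interface text tells. Its arguments: {"type":"object","properties":{"targets":{"type":"array"},"force":{"type":"number"}},"required":["targets"]}

```bash
mkdir -p pics; python3 - <<'E'
from station import monitor, viewer
import cv2,pickle
print(monitor.get_state())
d={}
for n in("scene","top"):
    f=viewer.grab_frame(n);d[n]=f
    cv2.imwrite(f"pics/{n}0.png",f["color"]);print(n,{k:v for k,v in f.items() if k!="color"})
pickle.dump(d,open("f0.pkl","wb"))
E
```

```text
{'t': 0.0, 'q': array([-8.68887720e-01,  3.59429490e-01,  1.10132117e-02, -3.34038755e-04,
       -1.22408972e+00, -2.88066146e-01]), 'qd': array([-0.00064162, -0.00032863,  0.00142513, -0.00071559,  0.00051752,
        0.00044074]), 'joint_efforts': array([ 1.86240213e-03, -5.82711303e+01,  2.93054670e+01,  6.99728921e+00,
        6.53704628e-03, -1.62275228e-04]), 'eef_pos': array([ 0.27119705, -0.61761172,  0.24757814]), 'ee_rot': array([ 3.13986422e+00, -1.84688650e-04, -2.72786381e+00]), 'force': array([-0.31438107,  0.55816005, -0.83387335]), 'moment': array([-0.02095286,  0.04334116, -0.00562026]), 'gripper_force': 0.0, 'width': 0.08743172601705722}
scene {'fovy': 44.970485760937464, 'cx': 276.05363485283414, 'cy': 208.7580123601278, 'k1': -0.06928858076022397, 'R': array([[ 0.50389959,  0.86365058, -0.01388794],
       [ 0.71508941, -0.4261318 , -0.55412888],
       [-0.48449183,  0.2692942 , -0.83231503]]), 't': array([-0.2803469 , -0.42705345,  1.62182446])}
top {'fovy': 56.877908775425816, 'cx': 274.96050431738536, 'cy': 213.6707520337869, 'k1': -0.0433089746190894, 'R': array([[ 0.01129834, -0.99992976, -0.00358146],
       [-0.99439091, -0.01085893, -0.10520833],
       [ 0.10516205,  0.00475005, -0.99444375]]), 't': array([-0.04262541,  0.63748734,  0.98096629])}
```

View pics/scene0.png

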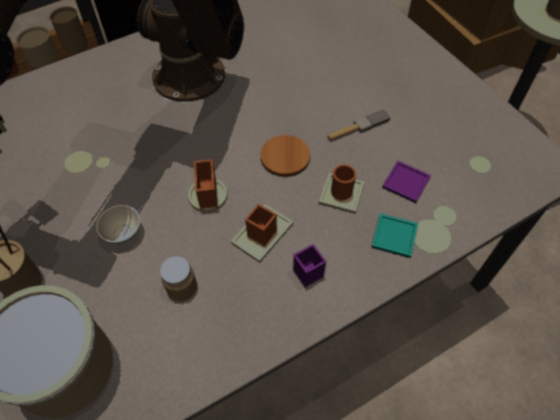

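View pics/top0.png

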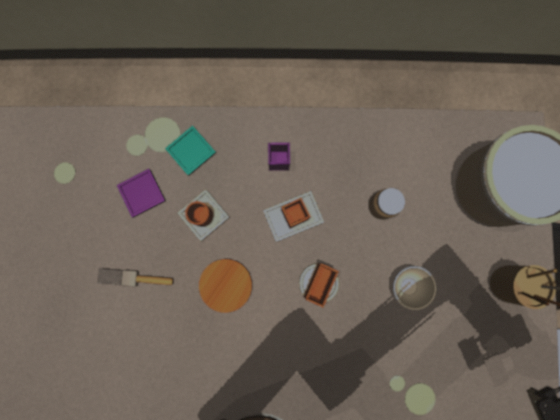

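Candidates, by top-view pixel:
- **Round pot:** (201,213).
- **Square pot:** terracotta at (295,213). The purple one at (279,156) is a decoy.
- **Oblong pot:** (321,284).
- **Square dish:** buff at (204,216). Purple (142,193) and turquoise (191,151) are decoys.
- **Oblong dish:** (294,216).
- **Round dish:** (320,284). The flat pale spots at (162,134) and (420,399) are stains.
- **Bat:** (226,286).
- **Leave alone:** jar (390,202), bowl (414,288), brush (135,279).

I'll use the buff and terracotta items. Next I'll measure and check a close crop.

```bash
cat > h.py <<'E'
import numpy as np,cv2
def K(f):
    h=f["color"].shape[0]; F=h/2/np.tan(np.radians(f["fovy"]/2))
    return np.array([[F,0,f["cx"]],[0,F,f["cy"]],[0,0,1.]])
def dist(f): return np.array([f["k1"],0,0,0.])
def world(f,px,z):
    "pixels -> points on plane z"
    u=cv2.undistortPoints(np.float64(px).reshape(-1,1,2),K(f),dist(f)).reshape(-1,2)
    d=np.c_[u,np.ones(len(u))]@f["R"]; C=-f["R"].T@f["t"]
    return (C+d*((z-C[2])/d[:,2])[:,None])[:,:2]
def pix(f,X):
    return cv2.projectPoints(np.float64(X).reshape(-1,1,3),cv2.Rodrigues(f["R"])[0],f["t"],K(f),dist(f))[0].reshape(-1,2)
def masks(f):
    hsv=cv2.cvtColor(f["color"],cv2.COLOR_BGR2HSV); H,S,V=cv2.split(hsv)
    return H,S,V
E
python3 - <<'E'
import pickle
from h import *
d=pickle.load(open("f0.pkl","rb")); f=d["top"]; print("C",-f["R"].T@f["t"], -d["scene"]["R"].T@d["scene"]["t"])
H,S,V=masks(f)
for n,p in dict(clay=(201,213),clayrim=(207,204),dishS=(204,236),dishO=(275,222),bench=(250,240),bat=(226,286),claysq=(295,205),dishR=(307,290),oblong=(312,290)).items():
    print(n,H[p[1],p[0]],S[p[1],p[0]],V[p[1],p[0]])
c=f["color"][180:320,170:350]; c=cv2.convertScaleAbs(cv2.resize(c,None,fx=4.4,fy=4.2,interpolation=cv2.INTER_CUBIC),alpha=1.5)
cv2.imwrite("pics/crop1.png",c)
E
```

```text
C [ 0.53123279 -0.04035962  1.04243211] [ 1.23240879 -0.37660721  1.10933278]
clay 11 167 142
clayrim 17 89 115
dishS 60 2 134
dishO 100 10 147
bench 14 49 124
bat 14 169 140
claysq 9 161 114
dishR 9 116 57
oblong 9 173 140
```

View pics/crop1.png

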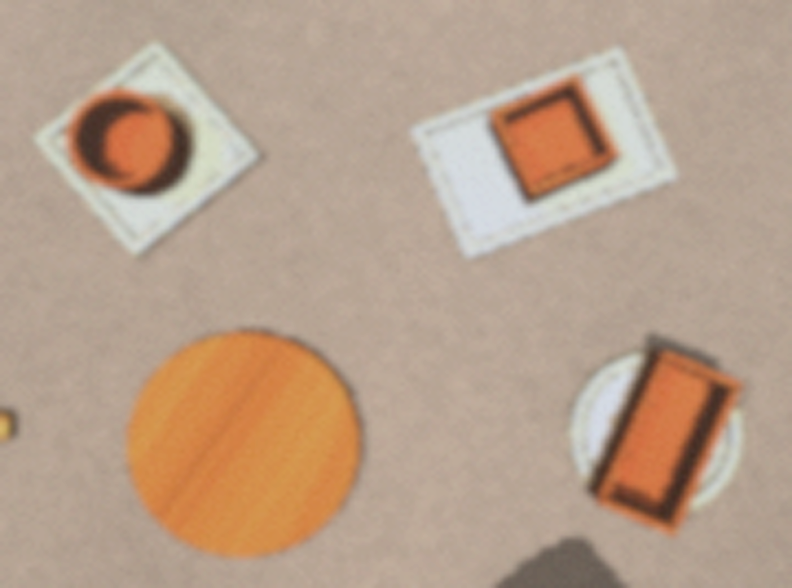

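The crop confirms the picks: round pot at (124,139) in the buff square dish, square pot at about (554,138) in the oblong dish, oblong pot at about (668,438) across the round dish, and the empty bat at (245,443). All of these are crop pixels. I'll now turn the corners into world positions.

```bash
python3 - <<'E'
import pickle
from h import *
d=pickle.load(open("f0.pkl","rb")); f=d["top"]
def W(p,z): p=np.float64(p); return world(f,np.c_[170-.5+(p[:,0]+.5)/4.4,180-.5+(p[:,1]+.5)/4.2],z)
def rep(n,p,z):
    w=W(p,z); e=np.roll(w,-1,0)-w
    print(n,w.mean(0).round(4),"sides",np.linalg.norm(e,axis=1).round(4),"dir",np.degrees(np.arctan2(e[:,1],e[:,0])).round(1))
rep("potsq",[(493,118),(576,78),(616,158),(530,200)],.088)
rep("potob",[(660,345),(742,382),(672,532),(598,488)],.094)
rep("dsq",[(157,42),(262,155),(137,255),(37,137)],.014)
rep("dob",[(413,130),(620,48),(677,178),(470,256)],.014)
print("potround",W([(124,139),(70,139),(177,139)],.088).round(4))
H,S,V=masks(f)
def hull(m,roi):
    y0,y1,x0,x1=roi; r=np.zeros_like(m);r[y0:y1,x0:x1]=m[y0:y1,x0:x1]
    cs=cv2.findContours(r,cv2.RETR_EXTERNAL,cv2.CHAIN_APPROX_NONE)[0]
    return max(cs,key=cv2.contourArea).reshape(-1,2).astype(float)
clay=((S>110)&(H<25)).astype(np.uint8); dish=(((S<28)&(V>95))).astype(np.uint8)
def rect(n,p,z):
    w=world(f,p,z); (c,s,a)=cv2.minAreaRect((w*1000).astype(np.float32)); print(n,"rect",np.round(c,1),np.round(s,1),round(a,1))
def circ(n,p,z):
    w=world(f,p,z); (c,s,a)=cv2.fitEllipse((w*1000).astype(np.float32)); print(n,"ell",np.round(c,1),np.round(s,1))
A=(180,250,170,240);B=(180,250,255,335);D=(255,320,290,350)
rect("dsq",hull(dish,A),.014);rect("dob",hull(dish|clay,B),.014);circ("bat",hull(clay,(250,320,190,260)),.018)
circ("pr",hull(clay,A),.088);rect("ps",hull(clay,B),.088);rect("po",hull(clay,D),.094)
y,x=np.nonzero(dish[255:320,290:350]); h=cv2.convexHull(np.c_[x+290,y+255].astype(np.float32)).reshape(-1,2);print(cv2.minEnclosingCircle((world(f,h,.014)*1000).astype(np.float32)))
E
```

```text
potsq [ 0.6355 -0.0865] sides [0.0526 0.0525 0.0544 0.0527] dir [ -62.4 -154.4  117.7   23.7]
potob [ 0.4629 -0.1502] sides [0.0498 0.0939 0.0474 0.0887] dir [-114.7  155.7   58.9  -22.5]
dsq [0.6354 0.1561] sides [0.0977 0.0981 0.0977 0.0946] dir [-137.5  131.    40.5  -49. ]
dob [ 0.6344 -0.085 ] sides [0.1367 0.0899 0.1346 0.0871] dir [ -66.7 -157.4  112.1   24. ]
potround [[0.6325 0.1557]
 [0.6321 0.1863]
 [0.6328 0.1257]]
dsq rect [634.7 156.9] [100.2 100.6] 40.8
dob rect [634.1 -84.3] [ 93.6 141.6] 22.6
bat ell [450.2  93. ] [136.2 137.3]
pr ell [631.6 155.5] [55.6 61.9]
ps rect [636.7 -86.2] [54.4 54.6] 27.0
po rect [ 461.3 -148.9] [51.4 96.7] 66.8
((459.2470397949219, -151.83766174316406), 51.435386657714844)
```

```bash
cat > go.py <<'E'
import sys,numpy as np
from scipy.spatial.transform import Rotation as Ro
from station import monitor
x,y,z,psi=map(float,sys.argv[1:5])
s=monitor.get_state(); R0=Ro.from_euler("xyz",s["ee_rot"]); R1=Ro.from_euler("xyz",[180,0,psi],degrees=True)
rv=(R0.inv()*R1).as_rotvec(degrees=True); d=(np.array([x,y,z])-s["eef_pos"])*100
print("t",round(s["t"],2),"pos",s["eef_pos"].round(4),"rpy",np.degrees(s["ee_rot"]).round(2),"q",s["q"].round(2))
print("turn",rv.round(2),"shift cm (after turn)",R1.inv().apply(d).round(2),"(before turn)",R0.inv().apply(d).round(2),"dist",np.linalg.norm(d).round(2))
E
python3 go.py 0.632 0.1555 0.2 -156.3
```

```text
t 0.1 pos [ 0.2712 -0.6177  0.2477] rpy [ 1.7991e+02 -1.0000e-02 -1.5630e+02] q [-0.87  0.36  0.01 -0.   -1.22 -0.29]
turn [ 0.09 -0.01  0.  ] shift cm (after turn) [-64.11  56.29   4.77] (before turn) [-64.12  56.29   4.85] dist 85.45
```

>>> servo_tool:
  targets:
    - {"angular": [0, 0, 0], "xyz": [-3, 2.6, 0], "claw": 8.7}
    - {"angular": [0, 0, 0], "xyz": [-3, 2.6, 0], "claw": 8.7}
    - {"angular": [0, 0, 0], "xyz": [-3, 2.6, 0], "claw": 8.7}
    - {"angular": [0, 0, 0], "xyz": [-3, 2.6, 0], "claw": 8.7}
    - {"angular": [0, 0, 0], "xyz": [-3, 2.6, 0], "claw": 8.7}
    - {"angular": [0, 0, 0], "xyz": [-3, 2.6, 0], "claw": 8.7}
    - {"angular": [0, 0, 0], "xyz": [-3, 2.6, 0], "claw": 8.7}
    - {"angular": [0, 0, 0], "xyz": [-3, 2.6, 0], "claw": 8.7}
    - {"angular": [0, 0, 0], "xyz": [-3, 2.6, 0], "claw": 8.7}
    - {"angular": [0, 0, 0], "xyz": [-3, 2.6, 0], "claw": 8.7}
    - {"angular": [0, 0, 0], "xyz": [-3, 2.6, 0], "claw": 8.7}
    - {"angular": [0, 0, 0], "xyz": [-3, 2.6, 0], "claw": 8.7}
    - {"angular": [0, 0, 0], "xyz": [-3, 2.6, 0], "claw": 8.7}
    - {"angular": [0, 0, 0], "xyz": [-3, 2.6, 0], "claw": 8.7}
    - {"angular": [0, 0, 0], "xyz": [-3, 2.6, 0], "claw": 8.7}
    - {"angular": [0, 0, 0], "xyz": [-3, 2.6, 0], "claw": 8.7}
    - {"angular": [0, 0, 0], "xyz": [-3, 2.6, 0], "claw": 8.7}
    - {"angular": [0, 0, 0], "xyz": [-3, 2.6, 0], "claw": 8.7}
    - {"angular": [0, 0, 0], "xyz": [-2, 2, 0], "claw": 8.7}
    - {"angular": [0, 0, 0], "xyz": [0, 0, 0], "claw": 8.7}
  force: 20

```text
t: 2.1
eef_pos: [0.5888, 0.0569, 0.2475]
ee_rot: [3.141, -0.001, -2.725]
force: [0.2, -1.1, -0.8]
width: 0.087
gripper_force: 0.0
```

```bash
python3 go.py 0.632 0.1555 0.2 -156.3
```

```text
t 2.1 pos [0.5888 0.0569 0.2475] rpy [ 1.7999e+02 -6.0000e-02 -1.5614e+02] q [ 0.43  0.22 -0.18 -0.   -1.17 -1.58]
turn [ 0.01 -0.06  0.16] shift cm (after turn) [-7.92  7.29  4.75] (before turn) [-7.94  7.27  4.75] dist 11.77
```

>>> servo_tool:
  targets:
    - {"angular": [0, 0, 0], "xyz": [-2.7, 2.5, 0], "claw": 8.7}
    - {"angular": [0, 0, 0], "xyz": [-2.7, 2.5, 0], "claw": 8.7}
    - {"angular": [0, 0, 0], "xyz": [-2.5, 2.3, 1.8], "claw": 8.7}
    - {"angular": [0, 0, 0], "xyz": [0, 0, 3], "claw": 8.7}
    - {"angular": [0, 0, 0], "xyz": [0, 0, 3], "claw": 8.7}
    - {"angular": [0, 0, 0], "xyz": [0, 0, 0], "claw": 8.7}
    - {"angular": [0, 0, 0], "xyz": [0, 0, 0], "claw": 8.7}

```text
t: 2.8
eef_pos: [0.6309, 0.152, 0.1708]
ee_rot: [-3.141, -0.001, -2.728]
force: [0.7, 0.5, 0.6]
width: 0.087
gripper_force: 0.0
```

```bash
python3 go.py 0.632 0.1555 0.058 -156.3; python3 - <<'E'
from station import viewer
import cv2
from h import *
f=viewer.grab_frame("scene"); u=pix(f,[.632,.1555,.1])[0].astype(int); print(u)
c=f["color"][u[1]-65:u[1]+65,u[0]-85:u[0]+85]; cv2.imwrite("pics/c2.png",cv2.convertScaleAbs(cv2.resize(c,None,fx=4,fy=4,interpolation=cv2.INTER_CUBIC),alpha=1.6))
E
```

```text
t 2.8 pos [0.6309 0.152  0.1708] rpy [-1.7996e+02 -7.0000e-02 -1.5629e+02] q [ 0.54  0.37 -0.15  0.   -1.05 -1.69]
turn [-0.04 -0.07  0.01] shift cm (after turn) [-0.25  0.28 11.28] (before turn) [-0.26  0.29 11.28] dist 11.29
[344 170]
```

View pics/c2.png

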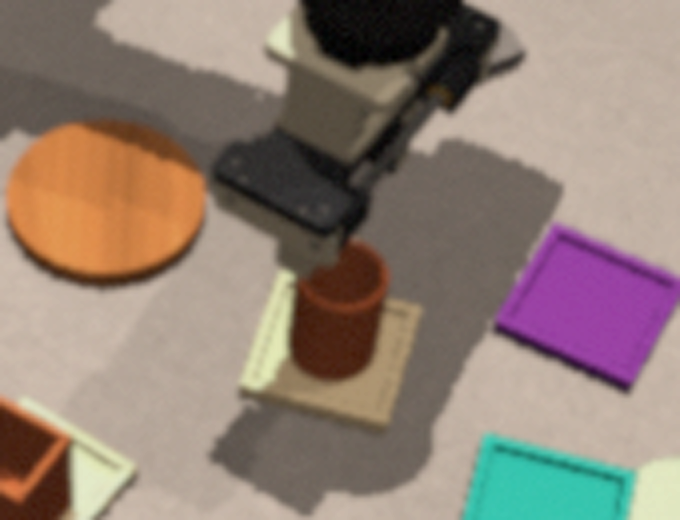

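The crop shows the gripper over the round pot at about (340,300), fingers either side, in line with the measurement. I'm descending now.

>>> servo_tool:
  targets:
    - {"angular": [0, 0, 0], "xyz": [-0.2, 0.2, 2.5], "claw": 8.7}
    - {"angular": [0, 0, 0], "xyz": [0, 0, 2.5], "claw": 8.7}
    - {"angular": [0, 0, 0], "xyz": [0, 0, 2.5], "claw": 8.7}
    - {"angular": [0, 0, 0], "xyz": [0, 0, 2.3], "claw": 8.7}
    - {"angular": [0, 0, 0], "xyz": [0, 0, 1.5], "claw": 8.7}
    - {"angular": [0, 0, 0], "xyz": [0, 0, 0], "claw": 8.7}
    - {"angular": [0, 0, 0], "xyz": [0, 0, 0], "claw": 8.7}

```text
t: 3.55
eef_pos: [0.6328, 0.1554, 0.059]
ee_rot: [-3.141, 0.002, -2.728]
force: [0.4, -0.1, 0.0]
width: 0.0872
gripper_force: 0.0
```

```bash
python3 go.py 0.632 0.1555 0.058 -156.3
```

```text
t 3.55 pos [0.6328 0.1554 0.059 ] rpy [-1.7999e+02  1.0000e-01 -1.5628e+02] q [ 0.54  0.49 -0.26  0.   -0.82 -1.7 ]
turn [-0.01  0.1   0.02] shift cm (after turn) [0.07 0.04 0.1 ] (before turn) [0.07 0.04 0.1 ] dist 0.13
```

Closing on the round pot, then lifting.

>>> servo_tool:
  targets:
    - {"angular": [0, 0, 0], "xyz": [0, 0, 0], "claw": 7}
    - {"angular": [0, 0, 0], "xyz": [0, 0, 0], "claw": 6.3}
    - {"angular": [0, 0, 0], "xyz": [0, 0, 0], "claw": 5.8}
    - {"angular": [0, 0, 0], "xyz": [0, 0, 0], "claw": 5}
    - {"angular": [0, 0, 0], "xyz": [0, 0, 0], "claw": 5}
    - {"angular": [0, 0, 0], "xyz": [0, 0, 0], "claw": 5}
    - {"angular": [0, 0, 0], "xyz": [0, 0, 0], "claw": 5}
  force: 25

```text
t: 4.25
eef_pos: [0.6322, 0.1557, 0.0583]
ee_rot: [3.141, 0.001, -2.728]
force: [-2.8, 1.7, 6.1]
width: 0.0604
gripper_force: 25.0
```

>>> servo_tool:
  targets:
    - {"angular": [0, 0, 0], "xyz": [0, 0, -0.5], "claw": 5}
    - {"angular": [0, 0, 0], "xyz": [0, 0, -1], "claw": 5}
    - {"angular": [0, 0, 0], "xyz": [0, 0, -2], "claw": 5}
    - {"angular": [0, 0, 0], "xyz": [0, 0, -2], "claw": 5}
    - {"angular": [0, 0, 0], "xyz": [0, 0, -1], "claw": 5}
    - {"angular": [0, 0, 0], "xyz": [0, 0, 0], "claw": 5}
    - {"angular": [0, 0, 0], "xyz": [0, 0, 0], "claw": 5}

```text
t: 4.95
eef_pos: [0.6314, 0.155, 0.122]
ee_rot: [3.141, -0.001, -2.728]
force: [-0.6, 0.5, -3.3]
width: 0.0604
gripper_force: 25.0
```

```bash
python3 go.py 0.450 0.093 0.11 -156.3
```

```text
t 4.95 pos [0.6314 0.155  0.122 ] rpy [ 1.7998e+02 -4.0000e-02 -1.5631e+02] q [ 0.54  0.42 -0.2  -0.   -0.95 -1.7 ]
turn [ 0.02 -0.04 -0.01] shift cm (after turn) [19.11  1.61  1.2 ] (before turn) [19.11  1.61  1.22] dist 19.21
```

>>> servo_tool:
  targets:
    - {"angular": [0, 0, 0], "xyz": [1.5, 0.1, 0], "claw": 5}
    - {"angular": [0, 0, 0], "xyz": [2.5, 0.2, 0], "claw": 5}
    - {"angular": [0, 0, 0], "xyz": [2.5, 0.2, 0], "claw": 5}
    - {"angular": [0, 0, 0], "xyz": [2.6, 0.2, 0], "claw": 5}
    - {"angular": [0, 0, 0], "xyz": [2.5, 0.2, 0], "claw": 5}
    - {"angular": [0, 0, 0], "xyz": [2.5, 0.2, 0], "claw": 5}
    - {"angular": [0, 0, 0], "xyz": [2.5, 0.2, 0], "claw": 5}
    - {"angular": [0, 0, 0], "xyz": [1.5, 0.2, 0], "claw": 5}
    - {"angular": [0, 0, 0], "xyz": [1, 0.1, 0], "claw": 5}
    - {"angular": [0, 0, 0], "xyz": [0, 0, 2], "claw": 5}
    - {"angular": [0, 0, 0], "xyz": [0, 0, 1.5], "claw": 5}
    - {"angular": [0, 0, 0], "xyz": [0, 0, 0.6], "claw": 5}
    - {"angular": [0, 0, 0], "xyz": [0, 0, 0], "claw": 5}
    - {"angular": [0, 0, 0], "xyz": [0, 0, 0], "claw": 5}

```text
t: 6.35
eef_pos: [0.4509, 0.0932, 0.0817]
ee_rot: [-3.141, -0.0, -2.728]
force: [0.8, -0.6, -3.7]
width: 0.0605
gripper_force: 25.0
```

```bash
python3 go.py 0.450 0.093 0.0685 -156.3
```

```text
t 6.35 pos [0.4509 0.0932 0.0817] rpy [-1.7999e+02 -1.0000e-02 -1.5628e+02] q [ 0.63  0.19 -0.67  0.   -0.71 -1.79]
turn [-0.01 -0.01  0.02] shift cm (after turn) [0.09 0.02 1.32] (before turn) [0.09 0.02 1.32] dist 1.32
```

>>> servo_tool:
  targets:
    - {"angular": [0, 0, 0], "xyz": [0, 0, 0.7], "claw": 5}
    - {"angular": [0, 0, 0], "xyz": [0, 0, 0.35], "claw": 5}
    - {"angular": [0, 0, 0], "xyz": [0, 0, 0.2], "claw": 5}
    - {"angular": [0, 0, 0], "xyz": [0, 0, 0], "claw": 5}
    - {"angular": [0, 0, 0], "xyz": [0, 0, 0], "claw": 5}

```text
t: 6.85
eef_pos: [0.4506, 0.0931, 0.0691]
ee_rot: [-3.142, 0.0, -2.728]
force: [0.2, -0.6, -3.5]
width: 0.0607
gripper_force: 25.0
```

>>> servo_tool:
  targets:
    - {"angular": [0, 0, 0], "xyz": [0, 0, 0.1], "claw": 5}
    - {"angular": [0, 0, 0], "xyz": [0, 0, 0.05], "claw": 5}
    - {"angular": [0, 0, 0], "xyz": [0, 0, 0], "claw": 5}

```text
t: 7.15
eef_pos: [0.4508, 0.0932, 0.0682]
ee_rot: [-3.142, 0.001, -2.728]
force: [-2.7, -0.5, 5.9]
width: 0.0601
gripper_force: 25.0
```

Contact is felt on the bat. Releasing and rising.

>>> servo_tool:
  targets:
    - {"angular": [0, 0, 0], "xyz": [0, 0, 0], "claw": 6.4}
    - {"angular": [0, 0, 0], "xyz": [0, 0, 0], "claw": 7.5}
    - {"angular": [0, 0, 0], "xyz": [0, 0, 0], "claw": 8.7}
    - {"angular": [0, 0, 0], "xyz": [0, 0, 0], "claw": 8.7}
    - {"angular": [0, 0, 0], "xyz": [0, 0, -1], "claw": 8.7}
    - {"angular": [0, 0, 0], "xyz": [0, 0, -3], "claw": 8.7}
    - {"angular": [0, 0, 0], "xyz": [0, 0, -4], "claw": 8.7}
    - {"angular": [0, 0, 0], "xyz": [0, 0, -4], "claw": 8.7}
    - {"angular": [0, 0, 0], "xyz": [0, 0, 0], "claw": 8.7}

```text
t: 8.05
eef_pos: [0.4534, 0.0944, 0.1937]
ee_rot: [3.141, 0.01, -2.727]
force: [0.7, 0.3, 0.1]
width: 0.0871
gripper_force: 0.0
```

```bash
python3 go.py 0.636 -0.0865 0.18 -154
```

```text
t 8.05 pos [0.4534 0.0944 0.1937] rpy [ 179.97    0.57 -156.23] q [ 0.63  0.05 -0.52  0.   -0.99 -1.79]
turn [ 0.02  0.57 -2.23] shift cm (after turn) [ -8.48 -24.26   1.37] (before turn) [ -9.41 -23.91   1.45] dist 25.74
```

>>> servo_tool:
  targets:
    - {"angular": [0, 0, -2.2], "xyz": [0, 0, 0], "claw": 8.7}
    - {"angular": [0, 0, 0], "xyz": [-0.9, -2.6, 0], "claw": 8.7}
    - {"angular": [0, 0, 0], "xyz": [-0.9, -2.7, 0], "claw": 8.7}
    - {"angular": [0, 0, 0], "xyz": [-1, -2.7, 0], "claw": 8.7}
    - {"angular": [0, 0, 0], "xyz": [-1, -2.7, 0], "claw": 8.7}
    - {"angular": [0, 0, 0], "xyz": [-1, -2.7, 0], "claw": 8.7}
    - {"angular": [0, 0, 0], "xyz": [-1, -2.7, 0], "claw": 8.7}
    - {"angular": [0, 0, 0], "xyz": [-1, -2.7, 0], "claw": 8.7}
    - {"angular": [0, 0, 0], "xyz": [-1, -2.7, 0], "claw": 8.7}
    - {"angular": [0, 0, 0], "xyz": [-0.7, -2.8, 0], "claw": 8.7}
    - {"angular": [0, 0, 0], "xyz": [0, 0, 3], "claw": 8.7}
    - {"angular": [0, 0, 0], "xyz": [0, 0, 0], "claw": 8.7}
    - {"angular": [0, 0, 0], "xyz": [0, 0, 0], "claw": 8.7}

```text
t: 9.35
eef_pos: [0.6326, -0.0885, 0.1576]
ee_rot: [3.141, -0.002, -2.689]
force: [0.2, -0.4, 0.3]
width: 0.0867
gripper_force: 0.0
```

```bash
python3 go.py 0.636 -0.0865 0.058 -154
```

```text
t 9.35 pos [ 0.6326 -0.0885  0.1576] rpy [ 1.7998e+02 -1.1000e-01 -1.5409e+02] q [ 0.17  0.37 -0.19  0.   -1.01 -1.28]
turn [ 0.02 -0.11 -0.09] shift cm (after turn) [-0.39  0.03  9.96] (before turn) [-0.41  0.03  9.96] dist 9.97
```

>>> servo_tool:
  targets:
    - {"angular": [0, 0, 0], "xyz": [-0.35, 0, 2], "claw": 8.7}
    - {"angular": [0, 0, 0], "xyz": [0, 0, 2.5], "claw": 8.7}
    - {"angular": [0, 0, 0], "xyz": [0, 0, 2.5], "claw": 8.7}
    - {"angular": [0, 0, 0], "xyz": [0, 0, 2], "claw": 8.7}
    - {"angular": [0, 0, 0], "xyz": [0, 0, 0.9], "claw": 8.7}
    - {"angular": [0, 0, 0], "xyz": [0, 0, 0], "claw": 8}
    - {"angular": [0, 0, 0], "xyz": [0, 0, 0], "claw": 7}
    - {"angular": [0, 0, 0], "xyz": [0, 0, 0], "claw": 6.3}
    - {"angular": [0, 0, 0], "xyz": [0, 0, 0], "claw": 5.5}
    - {"angular": [0, 0, 0], "xyz": [0, 0, 0], "claw": 4.8}
    - {"angular": [0, 0, 0], "xyz": [0, 0, 0], "claw": 4.8}
    - {"angular": [0, 0, 0], "xyz": [0, 0, 0], "claw": 4.8}
    - {"angular": [0, 0, 0], "xyz": [0, 0, 0], "claw": 4.8}

```text
t: 10.65
eef_pos: [0.6372, -0.087, 0.0597]
ee_rot: [-3.141, 0.002, -2.689]
force: [-1.4, 0.3, 6.3]
width: 0.0558
gripper_force: 25.0
```

```bash
python3 go.py 0.636 -0.0865 0.12 -139.2
```

```text
t 10.65 pos [ 0.6372 -0.087   0.0597] rpy [-1.7995e+02  9.0000e-02 -1.5408e+02] q [ 0.17  0.48 -0.28  0.   -0.81 -1.29]
turn [ -0.06   0.08 -14.88] shift cm (after turn) [ 0.05  0.11 -6.03] (before turn) [ 0.07  0.09 -6.03] dist 6.03
```

>>> servo_tool:
  targets:
    - {"angular": [0, 0, 0], "xyz": [0, 0, -0.5], "claw": 4.8}
    - {"angular": [0, 0, 0], "xyz": [0, 0, -1], "claw": 4.8}
    - {"angular": [0, 0, 0], "xyz": [0, 0, -2], "claw": 4.8}
    - {"angular": [0, 0, 0], "xyz": [0, 0, -2], "claw": 4.8}
    - {"angular": [0, 0, 0], "xyz": [0, 0, -1], "claw": 4.8}
    - {"angular": [0, 0, -4], "xyz": [0, 0, 0], "claw": 4.8}
    - {"angular": [0, 0, -4], "xyz": [0, 0, 0], "claw": 4.8}
    - {"angular": [0, 0, -4], "xyz": [0, 0, 0], "claw": 4.8}
    - {"angular": [0, 0, -2.9], "xyz": [0, 0, 0], "claw": 4.8}
    - {"angular": [0, 0, 0], "xyz": [0, 0, 0], "claw": 4.8}
    - {"angular": [0, 0, 0], "xyz": [0, 0, 0], "claw": 4.8}

```text
t: 11.75
eef_pos: [0.6361, -0.0868, 0.1234]
ee_rot: [3.141, -0.0, -2.431]
force: [0.1, 0.2, -1.6]
width: 0.0558
gripper_force: 25.0
```

```bash
python3 go.py 0.635 0.1565 0.12 -139.2; python3 - <<'E'
import pickle;from h import *
from station import viewer
f=viewer.grab_frame("top");cv2.imwrite("pics/t3.png",f["color"][170:330,160:360].repeat(3,0).repeat(3,1))
H,S,V=masks(f);m=((S<28)&(V>95)).astype(np.uint8)
r=np.zeros_like(m);r[180:250,170:240]=m[180:250,170:240]
c=max(cv2.findContours(r,0,1)[0],key=cv2.contourArea).reshape(-1,2)
print(cv2.minAreaRect((world(f,c,.014)*1000).astype(np.float32)))
E
```

```text
t 11.75 pos [ 0.6361 -0.0868  0.1234] rpy [ 1.7998e+02 -2.0000e-02 -1.3929e+02] q [ 0.17  0.41 -0.22 -0.   -0.94 -1.03]
turn [ 0.02 -0.02 -0.09] shift cm (after turn) [-15.81  18.49   0.34] (before turn) [-15.79  18.52   0.34] dist 24.33Traceback (most recent call last):
  File "<stdin>", line 6, in <module>
ValueError: max() iterable argument is empty
```

View pics/t3.png

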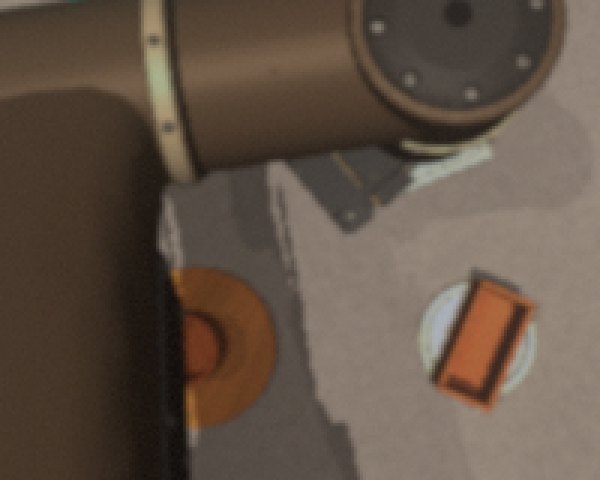

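The arm hides the square dish, but the round pot can be seen standing on the bat at (205,345). I'll go by the earlier estimate.

>>> servo_tool:
  targets:
    - {"angular": [0, 0, 0], "xyz": [-1, 1, 0], "claw": 4.8}
    - {"angular": [0, 0, 0], "xyz": [-1.6, 2, 0], "claw": 4.8}
    - {"angular": [0, 0, 0], "xyz": [-1.7, 2, 0], "claw": 4.8}
    - {"angular": [0, 0, 0], "xyz": [-1.7, 2, 0], "claw": 4.8}
    - {"angular": [0, 0, 0], "xyz": [-1.7, 2, 0], "claw": 4.8}
    - {"angular": [0, 0, 0], "xyz": [-1.7, 2, 0], "claw": 4.8}
    - {"angular": [0, 0, 0], "xyz": [-1.7, 2, 0], "claw": 4.8}
    - {"angular": [0, 0, 0], "xyz": [-1.7, 2, 0], "claw": 4.8}
    - {"angular": [0, 0, 0], "xyz": [-1.5, 1.7, 0], "claw": 4.8}
    - {"angular": [0, 0, 0], "xyz": [-1, 1.2, 0], "claw": 4.8}
    - {"angular": [0, 0, 0], "xyz": [-0.5, 0.6, 0], "claw": 4.8}
    - {"angular": [0, 0, 0], "xyz": [0, 0, 0], "claw": 4.8}
    - {"angular": [0, 0, 0], "xyz": [0, 0, 2], "claw": 4.8}
    - {"angular": [0, 0, 0], "xyz": [0, 0, 1.5], "claw": 4.8}
    - {"angular": [0, 0, 0], "xyz": [0, 0, 0], "claw": 4.8}
    - {"angular": [0, 0, 0], "xyz": [0, 0, 0], "claw": 4.8}

```text
t: 13.4
eef_pos: [0.635, 0.1556, 0.0882]
ee_rot: [3.142, -0.001, -2.43]
force: [-0.2, 1.1, -2.2]
width: 0.0559
gripper_force: 25.0
```

```bash
python3 go.py 0.635 0.1565 0.0597 -139.2; python3 - <<'E'
from station import viewer
from h import *
f=viewer.grab_frame("scene"); u=pix(f,[.635,.1565,.05])[0].astype(int)
c=f["color"][u[1]-50:u[1]+50,u[0]-65:u[0]+65]; cv2.imwrite("pics/c4.png",cv2.convertScaleAbs(cv2.resize(c,None,fx=5,fy=5,interpolation=cv2.INTER_CUBIC),alpha=1.8))
E
```

```text
t 13.4 pos [0.635  0.1556 0.0882] rpy [ 1.8000e+02 -8.0000e-02 -1.3923e+02] q [ 0.54  0.46 -0.23  0.   -0.89 -1.4 ]
turn [ 0.   -0.08 -0.03] shift cm (after turn) [-0.06  0.07  2.85] (before turn) [-0.06  0.07  2.85] dist 2.86
```

View pics/c4.png

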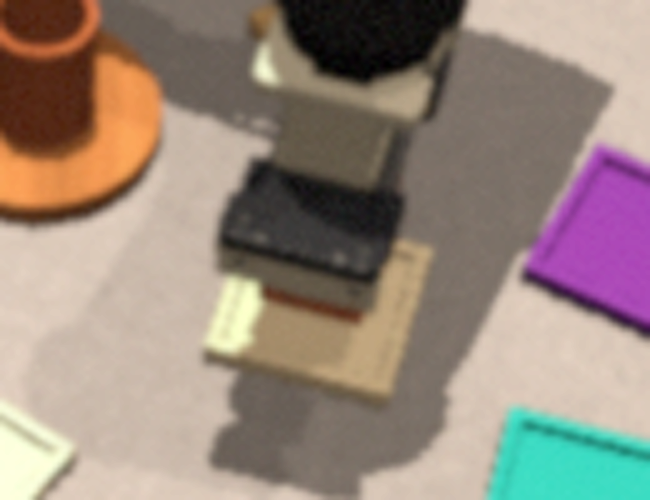

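The pot sits parallel to the dish edges with its lower edge at (315,305). Lowering it.

>>> servo_tool:
  targets:
    - {"angular": [0, 0, 0], "xyz": [0, 0.1, 1.2], "claw": 4.8}
    - {"angular": [0, 0, 0], "xyz": [0, 0, 0.8], "claw": 4.8}
    - {"angular": [0, 0, 0], "xyz": [0, 0, 0.4], "claw": 4.8}
    - {"angular": [0, 0, 0], "xyz": [0, 0, 0.25], "claw": 4.8}
    - {"angular": [0, 0, 0], "xyz": [0, 0, 0.15], "claw": 4.8}
    - {"angular": [0, 0, 0], "xyz": [0, 0, 0], "claw": 4.8}
    - {"angular": [0, 0, 0], "xyz": [0, 0, 0], "claw": 4.8}

```text
t: 14.15
eef_pos: [0.6346, 0.1573, 0.0608]
ee_rot: [-3.141, 0.0, -2.429]
force: [0.7, -0.4, -3.1]
width: 0.0562
gripper_force: 25.0
```

>>> servo_tool:
  targets:
    - {"angular": [0, 0, 0], "xyz": [0, 0, 0.1], "claw": 4.8}
    - {"angular": [0, 0, 0], "xyz": [0, 0, 0.05], "claw": 4.8}
    - {"angular": [0, 0, 0], "xyz": [0, 0, 0], "claw": 4.8}

```text
t: 14.45
eef_pos: [0.6346, 0.1573, 0.0597]
ee_rot: [-3.141, 0.001, -2.429]
force: [-1.8, 0.2, 3.7]
width: 0.056
gripper_force: 25.0
```

>>> servo_tool:
  targets:
    - {"angular": [0, 0, 0], "xyz": [0, 0, 0], "claw": 6}
    - {"angular": [0, 0, 0], "xyz": [0, 0, 0], "claw": 7.5}
    - {"angular": [0, 0, 0], "xyz": [0, 0, 0], "claw": 8.7}
    - {"angular": [0, 0, 0], "xyz": [0, 0, 0], "claw": 8.7}
    - {"angular": [0, 0, 0], "xyz": [0, 0, -1], "claw": 8.7}
    - {"angular": [0, 0, 0], "xyz": [0, 0, -3], "claw": 8.7}
    - {"angular": [0, 0, 0], "xyz": [0, 0, -4], "claw": 8.7}
    - {"angular": [0, 0, 0], "xyz": [0, 0, -4], "claw": 8.7}
    - {"angular": [0, 0, 0], "xyz": [0, 0, 0], "claw": 8.7}

```text
t: 15.35
eef_pos: [0.6376, 0.1583, 0.1867]
ee_rot: [-3.138, 0.01, -2.428]
force: [1.1, 0.6, 0.3]
width: 0.0871
gripper_force: 0.0
```

```bash
python3 go.py 0.462 -0.1497 0.18 -23.5
```

```text
t 15.35 pos [0.6376 0.1583 0.1867] rpy [-179.78    0.59 -139.13] q [ 0.54  0.37 -0.12  0.   -1.07 -1.4 ]
turn [  -0.74    0.15 -115.63] shift cm (after turn) [-3.83 35.25  0.67] (before turn) [ 33.44 -11.79   0.37] dist 35.46
```

>>> servo_tool:
  targets:
    - {"angular": [0, 0, -8.26], "xyz": [0, 0, 0], "claw": 8.7}
    - {"angular": [0, 0, -8.26], "xyz": [0, 0, 0], "claw": 8.7}
    - {"angular": [0, 0, -8.26], "xyz": [0, 0, 0], "claw": 8.7}
    - {"angular": [0, 0, -8.26], "xyz": [0, 0, 0], "claw": 8.7}
    - {"angular": [0, 0, -8.26], "xyz": [0, 0, 0], "claw": 8.7}
    - {"angular": [0, 0, -8.26], "xyz": [0, 0, 0], "claw": 8.7}
    - {"angular": [0, 0, -8.26], "xyz": [0, 0, 0], "claw": 8.7}
    - {"angular": [0, 0, -8.26], "xyz": [0, 0, 0], "claw": 8.7}
    - {"angular": [0, 0, -8.26], "xyz": [0, 0, 0], "claw": 8.7}
    - {"angular": [0, 0, -8.26], "xyz": [0, 0, 0], "claw": 8.7}
    - {"angular": [0, 0, -8.26], "xyz": [0, 0, 0], "claw": 8.7}
    - {"angular": [0, 0, -8.26], "xyz": [0, 0, 0], "claw": 8.7}
    - {"angular": [0, 0, -8.26], "xyz": [0, 0, 0], "claw": 8.7}
    - {"angular": [0, 0, -8.26], "xyz": [0, 0, 0], "claw": 8.7}
    - {"angular": [0, 0, 0], "xyz": [0, 0, 0], "claw": 8.7}
    - {"angular": [0, 0, 0], "xyz": [0, 0, 0], "claw": 8.7}

```text
t: 16.95
eef_pos: [0.6345, 0.1572, 0.1795]
ee_rot: [-3.141, -0.0, -0.415]
force: [0.3, 0.3, 0.1]
width: 0.0868
gripper_force: 0.0
```

>>> servo_tool:
  targets:
    - {"angular": [0, 0, 0], "xyz": [-0.3, 3, 0], "claw": 8.7}
    - {"angular": [0, 0, 0], "xyz": [-0.3, 3, 0], "claw": 8.7}
    - {"angular": [0, 0, 0], "xyz": [-0.3, 3, 0], "claw": 8.7}
    - {"angular": [0, 0, 0], "xyz": [-0.3, 3, 0], "claw": 8.7}
    - {"angular": [0, 0, 0], "xyz": [-0.3, 3, 0], "claw": 8.7}
    - {"angular": [0, 0, 0], "xyz": [-0.3, 3, 0], "claw": 8.7}
    - {"angular": [0, 0, 0], "xyz": [-0.3, 3, 0], "claw": 8.7}
    - {"angular": [0, 0, 0], "xyz": [-0.3, 3, 0], "claw": 8.7}
    - {"angular": [0, 0, 0], "xyz": [-0.3, 3, 0], "claw": 8.7}
    - {"angular": [0, 0, 0], "xyz": [-0.3, 3, 0], "claw": 8.7}
    - {"angular": [0, 0, 0], "xyz": [-0.4, 3, 0], "claw": 8.7}
    - {"angular": [0, 0, 0], "xyz": [-0.3, 2, 0], "claw": 8.7}
    - {"angular": [0, 0, 0], "xyz": [0, 0, 0], "claw": 8.7}
    - {"angular": [0, 0, 0], "xyz": [0, 0, 0], "claw": 8.7}

```text
t: 18.35
eef_pos: [0.4608, -0.1491, 0.1795]
ee_rot: [-3.141, -0.001, -0.415]
force: [-0.2, 0.4, -0.3]
width: 0.0872
gripper_force: 0.0
```

```bash
python3 go.py 0.462 -0.1497 0.064 -23.5;python3 - <<'E'
from station import viewer
from h import *
f=viewer.grab_frame("scene"); u=pix(f,[.5,-.13,.05])[0].astype(int); print(u)
c=f["color"][u[1]-60:u[1]+60,u[0]-80:u[0]+80]; cv2.imwrite("pics/c5.png",cv2.convertScaleAbs(cv2.resize(c,None,fx=5,fy=5,interpolation=cv2.INTER_CUBIC),alpha=1.8))
E
```

```text
t 18.35 pos [ 0.4608 -0.1491  0.1795] rpy [-1.7998e+02 -5.0000e-02 -2.3750e+01] q [ 0.09  0.1  -0.5   0.   -0.97  1.06]
turn [-0.02 -0.05 -0.25] shift cm (after turn) [1.300e-01 1.000e-02 1.155e+01] (before turn) [1.200e-01 1.000e-02 1.155e+01] dist 11.55
[221 192]
```

View pics/c5.png

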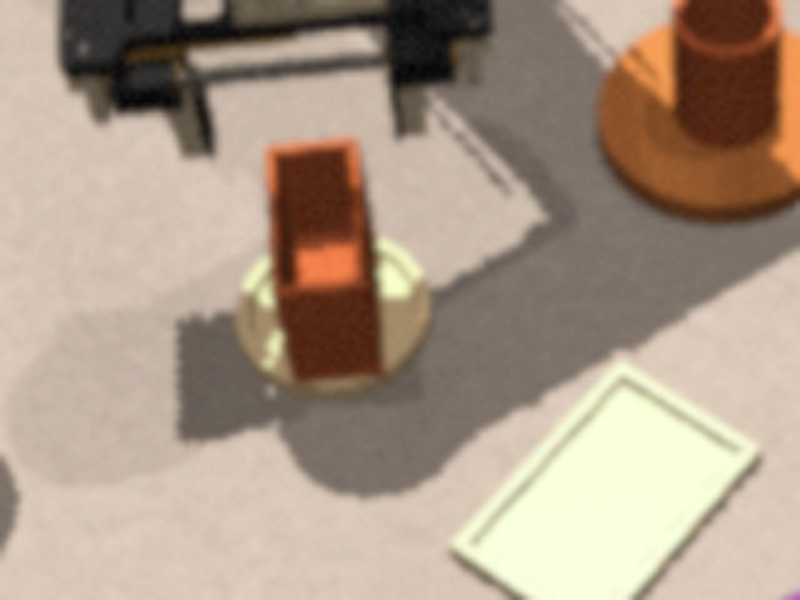

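The view shows the open fingers at (195,140) and (410,125), straddling the oblong pot whose rim runs from (270,150) to (370,290), clear on both sides. The round dish is at (335,315) and the oblong dish at (605,490) is now empty. Descending and gripping.

>>> servo_tool:
  targets:
    - {"angular": [0, 0, -0.25], "xyz": [0.1, 0, 2.5], "claw": 8.7}
    - {"angular": [0, 0, 0], "xyz": [0, 0, 2.5], "claw": 8.7}
    - {"angular": [0, 0, 0], "xyz": [0, 0, 2.5], "claw": 8.7}
    - {"angular": [0, 0, 0], "xyz": [0, 0, 2.5], "claw": 8.7}
    - {"angular": [0, 0, 0], "xyz": [0, 0, 1.4], "claw": 8.7}
    - {"angular": [0, 0, 0], "xyz": [0, 0, 0], "claw": 8}
    - {"angular": [0, 0, 0], "xyz": [0, 0, 0], "claw": 7}
    - {"angular": [0, 0, 0], "xyz": [0, 0, 0], "claw": 6}
    - {"angular": [0, 0, 0], "xyz": [0, 0, 0], "claw": 5.2}
    - {"angular": [0, 0, 0], "xyz": [0, 0, 0], "claw": 4.7}
    - {"angular": [0, 0, 0], "xyz": [0, 0, 0], "claw": 4}
    - {"angular": [0, 0, 0], "xyz": [0, 0, 0], "claw": 4}
    - {"angular": [0, 0, 0], "xyz": [0, 0, 0], "claw": 4}
    - {"angular": [0, 0, 0], "xyz": [0, 0, 0], "claw": 4}
  force: 30

```text
t: 19.8
eef_pos: [0.4616, -0.1497, 0.0658]
ee_rot: [3.141, -0.001, -0.407]
force: [-2.8, -3.2, 7.0]
width: 0.0478
gripper_force: 30.0
```

```bash
python3 go.py 0.634 -0.0845 0.12 -67.2
```

```text
t 19.8 pos [ 0.4616 -0.1497  0.0658] rpy [ 1.7999e+02 -4.0000e-02 -2.3300e+01] q [ 0.09  0.26 -0.63  0.   -0.68  1.07]
turn [-0.00e+00 -4.00e-02  4.39e+01] shift cm (after turn) [  0.67 -18.42  -5.42] (before turn) [ 13.26 -12.8   -5.41] dist 19.21
```

>>> servo_tool:
  targets:
    - {"angular": [0, 0, 0], "xyz": [0, 0, -0.5], "claw": 4}
    - {"angular": [0, 0, 0], "xyz": [0, 0, -1], "claw": 4}
    - {"angular": [0, 0, 0], "xyz": [0, 0, -2], "claw": 4}
    - {"angular": [0, 0, 0], "xyz": [0, 0, -2], "claw": 4}
    - {"angular": [0, 0, 0], "xyz": [0, 0, -1], "claw": 4}
    - {"angular": [0, 0, 3], "xyz": [0, 0, 0], "claw": 4}
    - {"angular": [0, 0, 5], "xyz": [0, 0, 0], "claw": 4}
    - {"angular": [0, 0, 5], "xyz": [0, 0, 0], "claw": 4}
    - {"angular": [0, 0, 5], "xyz": [0, 0, 0], "claw": 4}
    - {"angular": [0, 0, 5], "xyz": [0, 0, 0], "claw": 4}
    - {"angular": [0, 0, 5], "xyz": [0, 0, 0], "claw": 4}
    - {"angular": [0, 0, 5], "xyz": [0, 0, 0], "claw": 4}
    - {"angular": [0, 0, 5], "xyz": [0, 0, 0], "claw": 4}
    - {"angular": [0, 0, 3.9], "xyz": [0, 0, 0], "claw": 4}
    - {"angular": [0, 0, 2], "xyz": [0, 0, 0], "claw": 4}
    - {"angular": [0, 0, 0], "xyz": [0, 0, 0], "claw": 4}
    - {"angular": [0, 0, 0], "xyz": [0, 0, 0], "claw": 4}

```text
t: 21.5
eef_pos: [0.4614, -0.1492, 0.13]
ee_rot: [3.141, 0.0, -1.172]
force: [0.4, -0.3, -3.2]
width: 0.0479
gripper_force: 30.0
```

```bash
python3 go.py 0.634 -0.0845 0.12 -67.2; python3 - <<'E'
from station import viewer
from h import *
f=viewer.grab_frame("top")
H,S,V=masks(f);m=((S<40)&(V>85)).astype(np.uint8)
for n,(y0,y1,x0,x1) in dict(oblong=(180,250,255,335),round=(255,320,290,350)).items():
    r=np.zeros_like(m);r[y0:y1,x0:x1]=m[y0:y1,x0:x1]
    c=max(cv2.findContours(r,0,1)[0],key=cv2.contourArea).reshape(-1,2); w=(world(f,c,.014)*1000).astype(np.float32)
    print(n,cv2.minAreaRect(w),cv2.minEnclosingCircle(w))
cv2.imwrite("pics/t6.png",cv2.resize(f["color"][170:330,160:360],None,fx=3.5,fy=3.5))
E
```

```text
t 21.5 pos [ 0.4614 -0.1492  0.13  ] rpy [ 1.7999e+02  2.0000e-02 -6.7140e+01] q [ 0.09  0.16 -0.56 -0.   -0.85  0.31]
turn [0.01 0.02 0.06] shift cm (after turn) [  0.73 -18.42   1.  ] (before turn) [  0.74 -18.42   1.  ] dist 18.46
oblong ((634.5995483398438, -84.06089782714844), (97.46922302246094, 146.51541137695312), 22.599224090576172) ((635.5332641601562, -83.36702728271484), 84.4642333984375)
round ((431.8266296386719, -205.3693084716797), (5.242434024810791, 2.584791898727417), 89.80990600585938) ((431.8265686035156, -205.3844757080078), 2.908989429473877)
```

View pics/t6.png

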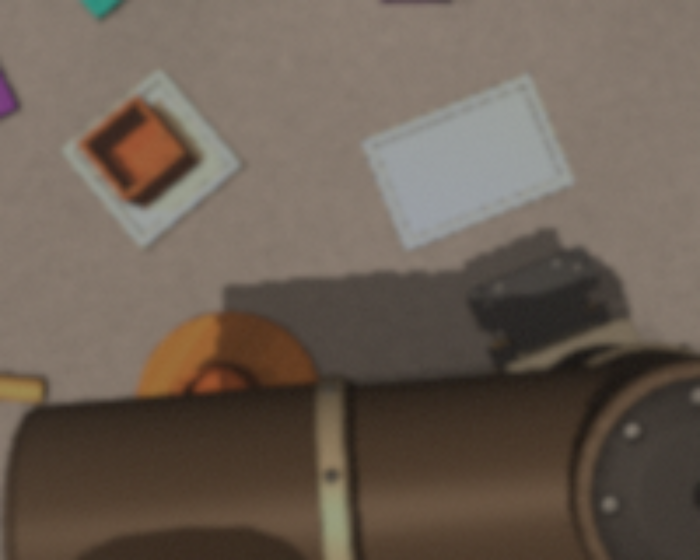

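The square pot at (138,150) is aligned in its dish, and the empty oblong dish at (468,160) measures the same as before. Carrying the oblong over.

>>> servo_tool:
  targets:
    - {"angular": [0, 0, 0], "xyz": [0, -1, 0], "claw": 4}
    - {"angular": [0, 0, 0], "xyz": [0.1, -2, 0], "claw": 4}
    - {"angular": [0, 0, 0], "xyz": [0.1, -2, 0], "claw": 4}
    - {"angular": [0, 0, 0], "xyz": [0.1, -2, 0], "claw": 4}
    - {"angular": [0, 0, 0], "xyz": [0.1, -2, 0], "claw": 4}
    - {"angular": [0, 0, 0], "xyz": [0.1, -2, 0], "claw": 4}
    - {"angular": [0, 0, 0], "xyz": [0.1, -2, 0], "claw": 4}
    - {"angular": [0, 0, 0], "xyz": [0.1, -2, 0], "claw": 4}
    - {"angular": [0, 0, 0], "xyz": [0.1, -1.9, 0], "claw": 4}
    - {"angular": [0, 0, 0], "xyz": [0, -1, 0], "claw": 4}
    - {"angular": [0, 0, 0], "xyz": [0, -0.5, 0], "claw": 4}
    - {"angular": [0, 0, 0], "xyz": [0, 0, 2], "claw": 4}
    - {"angular": [0, 0, 0], "xyz": [0, 0, 2], "claw": 4}
    - {"angular": [0, 0, 0], "xyz": [0, 0, 0.8], "claw": 4}
    - {"angular": [0, 0, 0], "xyz": [0, 0, 0], "claw": 4}
    - {"angular": [0, 0, 0], "xyz": [0, 0, 0], "claw": 4}

```text
t: 23.15
eef_pos: [0.6346, -0.0855, 0.0828]
ee_rot: [-3.141, -0.0, -1.173]
force: [1.4, 0.3, -3.1]
width: 0.0478
gripper_force: 30.0
```

```bash
python3 go.py 0.634 -0.0845 0.0598 -67.2; python3 - <<'E'
from station import viewer
from h import *
f=viewer.grab_frame("scene"); u=pix(f,[.634,-.0845,.03])[0].astype(int); print(u)
c=f["color"][u[1]-50:u[1]+50,u[0]-65:u[0]+65]; cv2.imwrite("pics/c7.png",cv2.convertScaleAbs(cv2.resize(c,None,fx=5,fy=5,interpolation=cv2.INTER_CUBIC),alpha=1.8))
E
```

```text
t 23.15 pos [ 0.6346 -0.0855  0.0828] rpy [-1.7997e+02 -2.0000e-02 -6.7190e+01] q [ 0.17  0.45 -0.27  0.   -0.86  0.23]
turn [-0.03 -0.02  0.01] shift cm (after turn) [-0.11  0.02  2.3 ] (before turn) [-0.11  0.02  2.3 ] dist 2.3
[262 227]
```

View pics/c7.png

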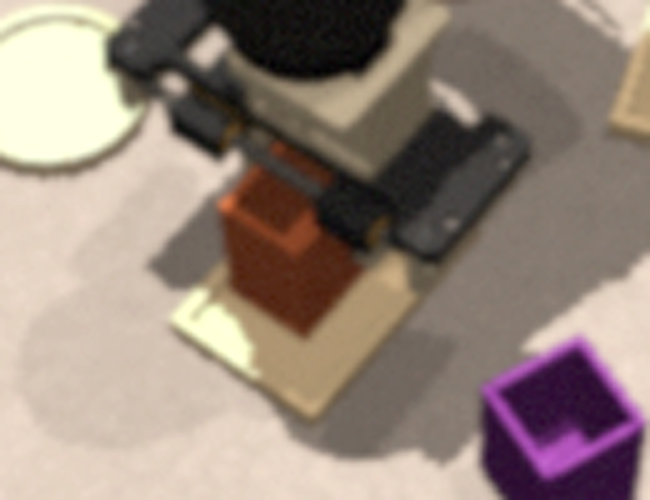

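The oblong is parallel to its dish with its lower corner at (305,335). Lowering it.

>>> servo_tool:
  targets:
    - {"angular": [0, 0, 0], "xyz": [-0.1, 0, 1], "claw": 4}
    - {"angular": [0, 0, 0], "xyz": [0, 0, 0.6], "claw": 4}
    - {"angular": [0, 0, 0], "xyz": [0, 0, 0.3], "claw": 4}
    - {"angular": [0, 0, 0], "xyz": [0, 0, 0.2], "claw": 4}
    - {"angular": [0, 0, 0], "xyz": [0, 0, 0.1], "claw": 4}
    - {"angular": [0, 0, 0], "xyz": [0, 0, 0.1], "claw": 4}
    - {"angular": [0, 0, 0], "xyz": [0, 0, 0], "claw": 4}
    - {"angular": [0, 0, 0], "xyz": [0, 0, 0], "claw": 4}

```text
t: 24.0
eef_pos: [0.6338, -0.0844, 0.0599]
ee_rot: [-3.141, -0.0, -1.173]
force: [-4.7, 1.3, 5.7]
width: 0.0481
gripper_force: 30.0
```

Contact. Releasing, then going back for the round pot.

>>> servo_tool:
  targets:
    - {"angular": [0, 0, 0], "xyz": [0, 0, 0], "claw": 5.2}
    - {"angular": [0, 0, 0], "xyz": [0, 0, 0], "claw": 6.5}
    - {"angular": [0, 0, 0], "xyz": [0, 0, 0], "claw": 8}
    - {"angular": [0, 0, 0], "xyz": [0, 0, 0], "claw": 8.7}
    - {"angular": [0, 0, 0], "xyz": [0, 0, 0], "claw": 8.7}
    - {"angular": [0, 0, 0], "xyz": [0, 0, -1], "claw": 8.7}
    - {"angular": [0, 0, 0], "xyz": [0, 0, -3], "claw": 8.7}
    - {"angular": [0, 0, 0], "xyz": [0, 0, -4], "claw": 8.7}
    - {"angular": [0, 0, 0], "xyz": [0, 0, -4], "claw": 8.7}
    - {"angular": [0, 0, 0], "xyz": [0, 0, 0], "claw": 8.7}
    - {"angular": [0, 0, 0], "xyz": [0, 0, 0], "claw": 8.7}

```text
t: 25.1
eef_pos: [0.6345, -0.0843, 0.1812]
ee_rot: [-3.138, -0.001, -1.173]
force: [0.7, -0.8, -0.9]
width: 0.0871
gripper_force: 0.0
```

```bash
python3 go.py 0.4508 0.0932 0.18 -67.2
```

```text
t 25.1 pos [ 0.6345 -0.0843  0.1812] rpy [-1.798e+02 -4.000e-02 -6.720e+01] q [ 0.17  0.35 -0.16 -0.   -1.06  0.23]
turn [-0.2  -0.04 -0.  ] shift cm (after turn) [-23.48  10.06   0.12] (before turn) [-23.48  10.06   0.07] dist 25.55
```

>>> servo_tool:
  targets:
    - {"angular": [0, 0, 0], "xyz": [-2.6, 1.1, 0], "claw": 8.7}
    - {"angular": [0, 0, 0], "xyz": [-2.6, 1.1, 0], "claw": 8.7}
    - {"angular": [0, 0, 0], "xyz": [-2.6, 1.1, 0], "claw": 8.7}
    - {"angular": [0, 0, 0], "xyz": [-2.6, 1.1, 0], "claw": 8.7}
    - {"angular": [0, 0, 0], "xyz": [-2.6, 1.1, 0], "claw": 8.7}
    - {"angular": [0, 0, 0], "xyz": [-2.6, 1.1, 0], "claw": 8.7}
    - {"angular": [0, 0, 0], "xyz": [-2.6, 1.1, 0], "claw": 8.7}
    - {"angular": [0, 0, 0], "xyz": [-2.6, 1.1, 0], "claw": 8.7}
    - {"angular": [0, 0, 0], "xyz": [-2.6, 1.2, 0], "claw": 8.7}
    - {"angular": [0, 0, 0], "xyz": [0, 0, 0], "claw": 8.7}
    - {"angular": [0, 0, 0], "xyz": [0, 0, 0], "claw": 8.7}

```text
t: 26.2
eef_pos: [0.4505, 0.0927, 0.1787]
ee_rot: [3.141, -0.0, -1.171]
force: [-0.2, -0.4, 1.4]
width: 0.0867
gripper_force: 0.0
```

```bash
python3 go.py 0.4508 0.0932 0.0695 -67.2; python3 - <<'E'
from station import viewer
from h import *
f=viewer.grab_frame("top")
H,S,V=masks(f);m=((S<40)&(V>80)).astype(np.uint8)
r=np.zeros_like(m);r[255:315,290:350]=m[255:315,290:350]
c=max(cv2.findContours(r,0,1)[0],key=cv2.contourArea).reshape(-1,2); w=(world(f,c,.014)*1000).astype(np.float32)
print(cv2.fitEllipse(w),cv2.minEnclosingCircle(w))
cv2.imwrite("pics/t8.png",cv2.resize(f["color"][170:330,160:360],None,fx=3.5,fy=3.5))
E
```

```text
t 26.2 pos [0.4505 0.0927 0.1787] rpy [ 1.7996e+02 -1.0000e-02 -6.7100e+01] q [ 0.63  0.06 -0.54 -0.   -0.96 -0.23]
turn [ 0.04 -0.01  0.1 ] shift cm (after turn) [-0.03 -0.05 10.92] (before turn) [-0.03 -0.05 10.92] dist 10.92
((458.8180236816406, -151.77943420410156), (104.04356384277344, 104.78028106689453), 116.25951385498047) ((458.22100830078125, -151.63919067382812), 53.86263656616211)
```

View pics/t8.png

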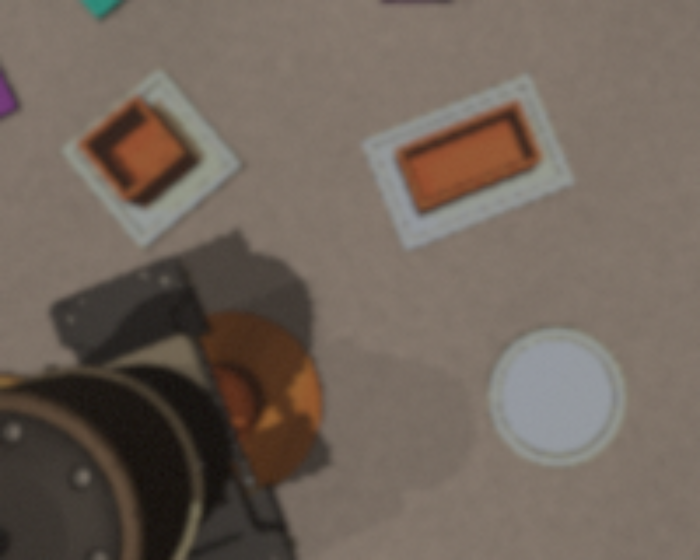

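The oblong pot at (468,157) lies aligned in its dish. The round dish is clean at (557,396), which puts it at (0.459, -0.152). Gripping the round pot.

>>> servo_tool:
  targets:
    - {"angular": [0, 0, 0], "xyz": [0, 0, 2.5], "claw": 8.7}
    - {"angular": [0, 0, 0], "xyz": [0, 0, 2.5], "claw": 8.7}
    - {"angular": [0, 0, 0], "xyz": [0, 0, 2.5], "claw": 8.7}
    - {"angular": [0, 0, 0], "xyz": [0, 0, 2.2], "claw": 8.7}
    - {"angular": [0, 0, 0], "xyz": [0, 0, 1], "claw": 8.7}
    - {"angular": [0, 0, 0], "xyz": [0, 0, 0], "claw": 8}
    - {"angular": [0, 0, 0], "xyz": [0, 0, 0], "claw": 7}
    - {"angular": [0, 0, 0], "xyz": [0, 0, 0], "claw": 6.3}
    - {"angular": [0, 0, 0], "xyz": [0, 0, 0], "claw": 5.8}
    - {"angular": [0, 0, 0], "xyz": [0, 0, 0], "claw": 5}
    - {"angular": [0, 0, 0], "xyz": [0, 0, 0], "claw": 5}
    - {"angular": [0, 0, 0], "xyz": [0, 0, 0], "claw": 5}
    - {"angular": [0, 0, 0], "xyz": [0, 0, 0], "claw": 5}
  force: 25

```text
t: 27.55
eef_pos: [0.4522, 0.0932, 0.0731]
ee_rot: [-3.139, 0.0, -1.172]
force: [1.5, 0.1, 6.7]
width: 0.0596
gripper_force: 25.0
```

>>> servo_tool:
  targets:
    - {"angular": [0, 0, 0], "xyz": [0, 0, -0.5], "claw": 5}
    - {"angular": [0, 0, 0], "xyz": [0, 0, -1], "claw": 5}
    - {"angular": [0, 0, 0], "xyz": [0, 0, -2], "claw": 5}
    - {"angular": [0, 0, 0], "xyz": [0, 0, -2], "claw": 5}
    - {"angular": [0, 0, 0], "xyz": [0, 0, -1], "claw": 5}
    - {"angular": [0, 0, 0], "xyz": [0, 0, 0], "claw": 5}
    - {"angular": [0, 0, 0], "xyz": [0, 0, 0], "claw": 5}

```text
t: 28.25
eef_pos: [0.4505, 0.0924, 0.1366]
ee_rot: [3.141, 0.0, -1.173]
force: [-0.2, 0.3, -3.7]
width: 0.0597
gripper_force: 25.0
```

```bash
python3 go.py 0.459 -0.1518 0.13 -67.2
```

```text
t 28.25 pos [0.4505 0.0924 0.1366] rpy [ 1.7997e+02  2.0000e-02 -6.7220e+01] q [ 0.63  0.11 -0.6  -0.   -0.86 -0.23]
turn [ 0.03  0.02 -0.02] shift cm (after turn) [22.84  8.68  0.66] (before turn) [22.84  8.67  0.66] dist 24.44
```

>>> servo_tool:
  targets:
    - {"angular": [0, 0, 0], "xyz": [1, 0.4, 0], "claw": 5}
    - {"angular": [0, 0, 0], "xyz": [2.2, 0.8, 0], "claw": 5}
    - {"angular": [0, 0, 0], "xyz": [2.2, 0.8, 0], "claw": 5}
    - {"angular": [0, 0, 0], "xyz": [2.2, 0.8, 0], "claw": 5}
    - {"angular": [0, 0, 0], "xyz": [2.2, 0.8, 0], "claw": 5}
    - {"angular": [0, 0, 0], "xyz": [2.2, 0.8, 0], "claw": 5}
    - {"angular": [0, 0, 0], "xyz": [2.2, 0.8, 0], "claw": 5}
    - {"angular": [0, 0, 0], "xyz": [2.2, 0.8, 0], "claw": 5}
    - {"angular": [0, 0, 0], "xyz": [2.2, 0.8, 0], "claw": 5}
    - {"angular": [0, 0, 0], "xyz": [2.2, 0.8, 0], "claw": 5}
    - {"angular": [0, 0, 0], "xyz": [1.4, 0.7, 0], "claw": 5}
    - {"angular": [0, 0, 0], "xyz": [0.6, 0.4, 0], "claw": 5}
    - {"angular": [0, 0, 0], "xyz": [0, 0, 0], "claw": 5}
    - {"angular": [0, 0, 0], "xyz": [0, 0, 2], "claw": 5}
    - {"angular": [0, 0, 0], "xyz": [0, 0, 2], "claw": 5}
    - {"angular": [0, 0, 0], "xyz": [0, 0, 0.8], "claw": 5}
    - {"angular": [0, 0, 0], "xyz": [0, 0, 0], "claw": 5}
    - {"angular": [0, 0, 0], "xyz": [0, 0, 0], "claw": 5}

```text
t: 30.05
eef_pos: [0.4596, -0.1511, 0.0895]
ee_rot: [-3.142, -0.0, -1.172]
force: [-0.1, 0.3, -2.1]
width: 0.0593
gripper_force: 25.0
```

```bash
python3 go.py 0.459 -0.1518 0.0631 -67.2
```

```text
t 30.05 pos [ 0.4596 -0.1511  0.0895] rpy [-1.800e+02 -2.000e-02 -6.716e+01] q [ 0.09  0.22 -0.61  0.   -0.74  0.31]
turn [-0.   -0.02  0.04] shift cm (after turn) [0.04 0.08 2.64] (before turn) [0.04 0.08 2.64] dist 2.64
```

>>> servo_tool:
  targets:
    - {"angular": [0, 0, 0], "xyz": [0, 0.1, 1.2], "claw": 5}
    - {"angular": [0, 0, 0], "xyz": [0, 0, 0.7], "claw": 5}
    - {"angular": [0, 0, 0], "xyz": [0, 0, 0.3], "claw": 5}
    - {"angular": [0, 0, 0], "xyz": [0, 0, 0.2], "claw": 5}
    - {"angular": [0, 0, 0], "xyz": [0, 0, 0.1], "claw": 5}
    - {"angular": [0, 0, 0], "xyz": [0, 0, 0.1], "claw": 5}
    - {"angular": [0, 0, 0], "xyz": [0, 0, 0], "claw": 5}
    - {"angular": [0, 0, 0], "xyz": [0, 0, 0], "claw": 5}

```text
t: 30.85
eef_pos: [0.4584, -0.1518, 0.0632]
ee_rot: [-3.141, -0.0, -1.173]
force: [0.3, -0.4, -3.1]
width: 0.0596
gripper_force: 25.0
```

>>> servo_tool:
  targets:
    - {"angular": [0, 0, 0], "xyz": [0, 0, 0.1], "claw": 5}
    - {"angular": [0, 0, 0], "xyz": [0, 0, 0], "claw": 5}
    - {"angular": [0, 0, 0], "xyz": [0, 0, 0], "claw": 5}

```text
t: 31.15
eef_pos: [0.4585, -0.1518, 0.063]
ee_rot: [-3.141, -0.0, -1.172]
force: [-3.4, 2.4, 9.3]
width: 0.0597
gripper_force: 25.0
```

>>> servo_tool:
  targets:
    - {"angular": [0, 0, 0], "xyz": [0, 0, 0], "claw": 6.4}
    - {"angular": [0, 0, 0], "xyz": [0, 0, 0], "claw": 7.5}
    - {"angular": [0, 0, 0], "xyz": [0, 0, 0], "claw": 8.7}
    - {"angular": [0, 0, 0], "xyz": [0, 0, 0], "claw": 8.7}
    - {"angular": [0, 0, 0], "xyz": [0, 0, -1], "claw": 8.7}
    - {"angular": [0, 0, 0], "xyz": [0, 0, -3], "claw": 8.7}
    - {"angular": [0, 0, 0], "xyz": [0, 0, -4], "claw": 8.7}
    - {"angular": [0, 0, 0], "xyz": [0, 0, -4], "claw": 8.7}
    - {"angular": [0, 0, 0], "xyz": [-2.5, -1, 0], "claw": 8.7}
    - {"angular": [0, 0, 0], "xyz": [-2.5, -1, 0], "claw": 8.7}
    - {"angular": [0, 0, 0], "xyz": [-2.5, -1, 0], "claw": 8.7}
    - {"angular": [0, 0, 0], "xyz": [-2.5, -1, 0], "claw": 8.7}
    - {"angular": [0, 0, 0], "xyz": [-2.5, -1, 0], "claw": 8.7}
    - {"angular": [0, 0, 0], "xyz": [-2.5, -1, 0], "claw": 8.7}
    - {"angular": [0, 0, 0], "xyz": [-2.5, -1, 0], "claw": 8.7}
    - {"angular": [0, 0, 0], "xyz": [-2.5, -1, 0], "claw": 8.7}
    - {"angular": [0, 0, 0], "xyz": [-2.5, -1, 0], "claw": 8.7}
    - {"angular": [0, 0, 0], "xyz": [0, 0, 0], "claw": 8.7}
    - {"angular": [0, 0, 0], "xyz": [0, 0, 0], "claw": 8.7}

```text
t: 33.05
eef_pos: [0.4539, 0.091, 0.1825]
ee_rot: [-3.141, 0.0, -1.171]
force: [-1.3, -0.1, 1.0]
width: 0.087
gripper_force: 0.0
```

```bash
python3 - <<'E'
from station import viewer
from h import *
f=viewer.grab_frame("top")
H,S,V=masks(f);m=((S>110)&(H<25)).astype(np.uint8)
for n,(y0,y1,x0,x1) in dict(sq=(180,250,170,240),ob=(180,250,255,335),rd=(255,320,290,350)).items():
    r=np.zeros_like(m);r[y0:y1,x0:x1]=m[y0:y1,x0:x1]
    c=max(cv2.findContours(r,0,1)[0],key=cv2.contourArea).reshape(-1,2); w=(world(f,c,.088)*1000).astype(np.float32)
    print(n,cv2.minAreaRect(w))
cv2.imwrite("pics/t9.png",cv2.resize(f["color"][170:330,160:360],None,fx=3.5,fy=3.5))
f=viewer.grab_frame("scene");c=f["color"][130:280,170:390]
cv2.imwrite("pics/c9.png",cv2.convertScaleAbs(cv2.resize(c,None,fx=3.6,fy=3.6,interpolation=cv2.INTER_CUBIC),alpha=1.8))
E
```

```text
sq ((632.3287353515625, 153.44052124023438), (63.91944885253906, 56.65213394165039), 41.67455291748047)
ob ((631.0872802734375, -81.85118103027344), (47.40033721923828, 93.3899917602539), 23.132429122924805)
rd ((460.22393798828125, -148.52151489257812), (55.35121536254883, 56.06144332885742), 0.5429190993309021)
```

View pics/t9.png

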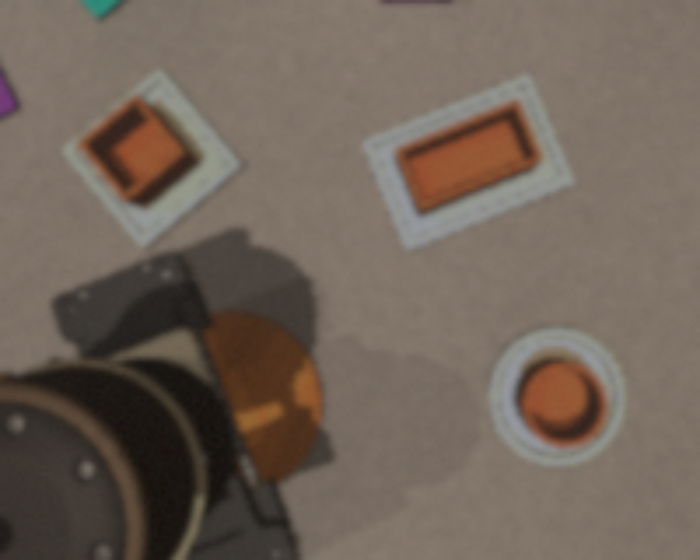

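View pics/c9.png

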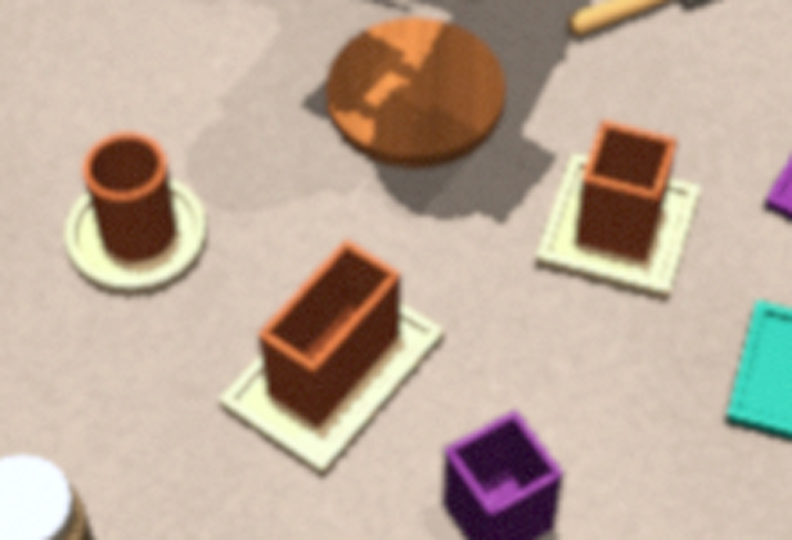

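All three pots stand upright and centred in their own dishes to within about 4 mm: round at (135,200), oblong at (330,340) and square at (625,195) in the crop. The bat at (415,90) is empty and the gripper is clear, so I'm handing in.

```bash
python3 -c "
from station import order
print(order.job_done())"
```

```text
the job is handed in; nothing more can be done
None
```

The job is handed in: each planter stands upright and centred to within about 4 mm in the dish of its own shape, the round one having been parked on the bat meanwhile, with about 33 of the 109 s used.

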